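# Press a bearing cup square into a spindle housing

### The arm

A 6-joint arm with a two-finger parallel gripper is mounted at the origin on a cart in front of the work surface, level with it; the furniture and walls round the work are solid. World frame = base frame: x ahead of the robot, y to its left, z up, the work surface at z = 0. Lengths are in mm, angles in rad, forces in N, time in s.
With the tool pointing down it reaches from about 275 to 1000 mm from the base axis. Payload 8.4 kg.
Tool frame: the origin (TCP) lies on the centre line of the jaws, within the pads' length; the fingertips stand r.tip_reach ahead of it and the grasp point (between the pads) lies 11 mm behind it (r.tip_reach is the distance from the TCP to the fingertips, in mm); z points along the fingers, y is the line along which they close (so a half turn about z gives the same grasp; the last joint's range is limited). The gripper opens to 85 mm and grips with 20 to 120 N. Pads are 22 mm wide; open, the fingers measure 114 mm over their backs; the gripper's body (76 mm by 85 mm) begins 54 mm behind the grasp point. The pads swing forward as they close: fully open they stand 13 mm farther back than shut.
Start: joints at [-1.181, 0.353, 1.633, -0, 1.155, -0.002], TCP at [238.657, -577.642, 218.381] pointing down, gripper open.
Joint ranges: [-2.63, 2.63], [-0.92, 2.1], [0.06, 2.66], [-1.3, 4.44], [0, 2.69], [-3.02, 3.02]. Speed limits (rad/s): [2.22, 2.22, 2.79, 3.14, 3.14, 3.14].

### API

Orientations are given as [roll, pitch, yaw] about the fixed x, y, z axes, in that order (R = Rz(yaw) Ry(pitch) Rx(roll)).
In Python, from rig import r gives the robot as it stands.
- The arm moves only by the tool carry_out, never from a script. Its argument "targets" is a list of rows, each an object with "dp": the shift along the tool's x, y, z in mm, a list of three; "yaw": the turn about the tool's z in degrees. A call has 1 to 12 rows; each row is the pose to reach, as a shift and turn from the pose commanded when the call began, along the tool's axes at that moment; what a row does not reach only later rows make up. A row lasts 1/8 s, in which the tool goes at most 62.5 mm and 10.7 degrees, less where a joint would pass 70% of its speed; a pose out of reach is approached as far as the arm can. A call with a gripper value outside its range is refused whole. "fingers" is the opening, from -1 (shut) to 1 (fully open), so that 0 is half open, set as the call begins (left out, the last holds). The fingers move at their own pace and stop on an object; "grip_force" is the grip in N (left out, the last holds). Time passes only in rows, so rows that repeat a pose let the fingers close. It gives the time, the measured TCP pose, the force, the opening and the grip force at its end, in the units of the state.
- r.sense(): the state, without advancing time (a new reading comes with each control period).
- r.grab_frame(name): name is "scene" or "top" or "wrist"; returns the picture (384x512x3 uint8, red, green, blue); there is no depth.
- r.get_calibration(name): a dict with "fx", "fy", "cx", "cy" (pixels), "rvec" (rotation vector, rad) and "tvec" (3), from world to camera coordinates, as OpenCV has them. Camera axes: x right, y down, z forward; pixel columns grow to the right and rows downward; lengths in mm; the calibration is good to about 2 mm. A picture is of the moment at which its call begins: read the wrist's pose just before it. get_calibration takes no time and is no camera call; for the wrist camera it gives the pose at the moment of the call.
- r.sign_off(): hands the job in; it is judged then, once.
The state is a dict: "clock": time; "qpos": joint angles; "qvel": joint speeds; "joint_efforts": joint torques, N m; "eef_pos": TCP position; "tcp_rot": TCP orientation; "contact_force": force on the tool from outside, world axes, zero at the start; "wrist_torque": the same for the moment, N m; "opening": opening from 0.0 (shut) to 1.0 (fully open); "grasp_force": force on a finger pad.
Only numpy, scipy, OpenCV 4.12 (cv2) and the standard library are available. Lean on these libraries where they do the work, as an engineer would, in place of code of your own. Each camera call takes 0.05 s, during which the arm holds its last target. There are 200 camera calls.

### The job

Stand the loose steel bearing cup in the bore of the aluminium spindle housing, flange up, and let go of it so that it rests on the jaws inside. Then drive it home with the shut fingertips, a few millimetres at a time on opposite sides of its rim in turn, so that it goes in square (it must never lean more than about 11 degrees) until its flange sits hard on the dark collar all round; the collar's height differs, so feel for it. Never push harder than about 25 N, not even when it bottoms; leave the cup alone when it is home.

Things in the scene. Friction and masses are not known exactly. Their poses are not given: they have to be found in the camera images.
- cup: Loose flanged bearing cup, bright steel, 0.16 to 0.26 kg, standing on the table flange up, 35 mm high; round, its yaw is of no account. Plug: 50 mm in diameter, 25 mm long, its foot tapers to 45 mm over 3 mm. Above it the flange: 60 mm in diameter, 10 mm high; grip it across the flange. Origin: centre of the plug's underside; z is its axis, up.
- cup_rim (a point): Centre of the cup's top, 35 mm above the cup's origin. The rim is a flat ring there, 46 to 60 mm in diameter, round a recess 5 mm deep. Push on the rim above a jaw, 24 to 28 mm off the axis.
- housing: Fixed spindle housing: aluminium block 100 x 100 mm on a dark foot plate 116 x 116 mm, 44 mm high in all, with a round bore 53 mm in diameter from above. Origin: centre of its underside, under the bore; x and y run parallel to the block's sides. Four small dark screw heads on top, 41 mm from the axis towards +x, +y, -x and -y, mark the jaws in the bore.
- housing_top (a point): Centre of the bore's mouth in the block's top face, 44 mm above the housing's origin, same axes. Round the mouth stands a dark fixed collar, 54 to 60 mm in diameter, 1.5 to 7.5 mm above the block (unknown). Home: flange on the collar, so the cup's origin lies 17.5 to 23.5 mm below this point and its rim 11.5 to 17.5 mm above it; there the resistance rises sharply, at one height all round.
- jaw_level (a point): On the bore's axis 14 mm below the mouth: the middle height of the tops of four brass jaws (each up to 1 mm off), 20 mm from the axis at +x, +y, -x, -y, on which the set-in cup stands. Each sinks by itself under 7 N and stays: pushing the rim over one jaw takes 7 to 18 N and tilts the cup (4 mm below its neighbours: 11 degrees); pushing in the middle or on both sides at once takes about 28 N.
Things that resemble listed ones, but are neither listed nor needed, are in the scene too. Leave any brown or pink look-alike of the cup alone.

How it is judged:
By the outcome, as a careful person would: the job done as asked, in the order asked, and still so for the second after the job is handed in, with the robot touching nothing.
It also fails if it takes over 72 s, if anything falls off the work surface, if the arm or the gripper's body presses on something with over 40 N, if the wrist force passes 120 N, or if a joint passes its speed limit or range.

## Working session

There is one attempt and no reset: what is moved stays moved. The work goes in short steps, Python scripts to look and compute and a tool call to move; the robot and the scene stay as the last step left them, time stands still between calls to the robot, and variables do not carry over. Pictures are saved under pics/ and viewed, at most 10 in all, crops included, and the job is handed in when it is done.

Besides the shell and the picture viewer there is one more tool, called after "Request:" by a JSON object that holds its "op" and its "data". carry_out: Moves the arm, as the interface text tells. Its arguments: {"type":"object","properties":{"targets":{"type":"array","items":{"type":"object","properties":{"dp":{"type":"array","items":{"type":"number"}},"yaw":{"type":"number"}}}},"fingers":{"type":"number"},"grip_force":{"type":"number"}},"required":["targets"]}

```bash
mkdir -p pics; ls; cat > h.py <<'E'
import numpy as np, cv2
from rig import r
def save(name,fn,crop=None,s=1):
    im=r.grab_frame(name)
    if crop: x0,y0,x1,y1=crop; im=im[y0:y1,x0:x1]
    im=cv2.resize(im,None,fx=s,fy=s,interpolation=cv2.INTER_CUBIC)
    cv2.imwrite('pics/'+fn,im[:,:,::-1])
def ray(c,u,v,z):
    "world point on plane height z through pixel"
    R=cv2.Rodrigues(np.array(c['rvec'],float))[0]; t=np.array(c['tvec'],float).ravel()
    d=R.T@np.array([(u-c['cx'])/c['fx'],(v-c['cy'])/c['fy'],1]); o=-R.T@t
    return o+d*(z-o[2])/d[2]
def proj(c,p):
    R=cv2.Rodrigues(np.array(c['rvec'],float))[0]; q=R@np.array(p,float)+np.array(c['tvec']).ravel()
    return np.array([c['fx']*q[0]/q[2]+c['cx'],c['fy']*q[1]/q[2]+c['cy']])
E
python3 - <<'E'
from h import *
import json
print(r.sense(), r.tip_reach)
a=r.grab_frame('scene');b=r.grab_frame('top')
cv2.imwrite('pics/a.png',a[:,:,::-1]);cv2.imwrite('pics/b.png',cv2.resize(b,(800,600))[:,:,::-1])
for n in('scene','top','wrist'): print(n,r.get_calibration(n))
E
```

```text
pics
{'clock': 0.0, 'qpos': array([-1.18142488e+00,  3.53660307e-01,  1.63416766e+00, -7.66548721e-06,
        1.15521795e+00, -2.38588321e-03]), 'qvel': array([-0.00063592,  0.00040879, -0.00095967, -0.00015619,  0.00021101,
        0.00058018]), 'joint_efforts': array([-3.76523210e-03, -6.05255699e+01, -3.42068195e+01, -2.46053469e-04,
        9.48456698e-03,  7.33028128e-05]), 'eef_pos': array([ 238.44099809, -577.16448122,  217.63976881]), 'tcp_rot': array([-3.14013938e+00,  3.54118714e-06,  3.91760434e-01]), 'contact_force': array([-0.01051865, -0.00925879,  0.19062872]), 'wrist_torque': array([ 7.78455777e-05, -1.22359723e-02, -5.25165220e-02]), 'grasp_force': 0.0, 'opening': 0.9997374843796955} 8.0
scene {'fx': 392.48896358419313, 'fy': 392.48896358419313, 'cx': 250.7229273792952, 'cy': 195.75256314865103, 'rvec': array([ 1.11552254, -2.26312223,  1.08526149]), 'tvec': array([512.65479714, 195.97591996, 694.76956888])}
top {'fx': 437.868302840854, 'fy': 437.868302840854, 'cx': 258.5749689928467, 'cy': 189.09656364305454, 'rvec': array([ 2.1184162 , -2.18176257,  0.12539633]), 'tvec': array([269.9118779 , 517.78906042, 847.52290738])}
wrist {'fx': 343.92641441394306, 'fy': 343.92641441394306, 'cx': 251.63113767710348, 'cy': 185.8560792330215, 'rvec': array([-2.42053121,  1.61904417,  0.21975369]), 'tvec': array([-623.25412969,  -36.5363877 ,  378.4929181 ])}
```

View pics/b.png

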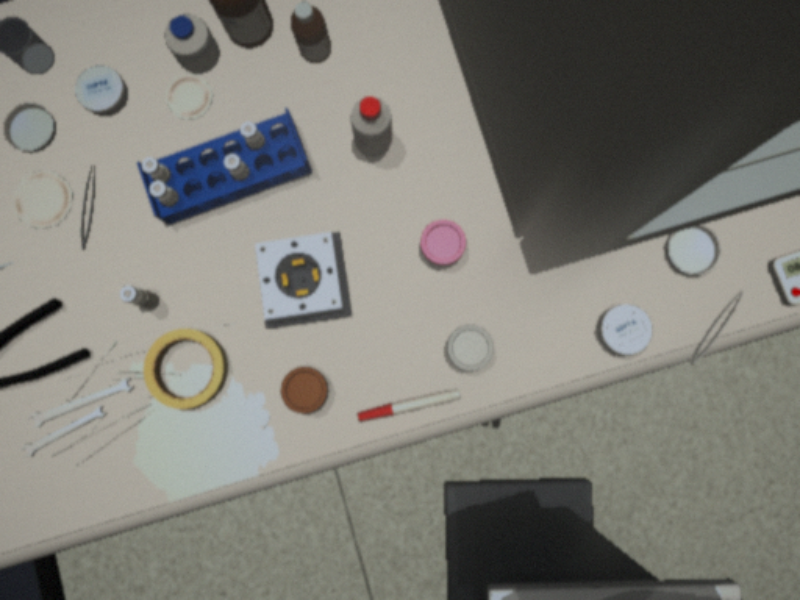

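View pics/a.png

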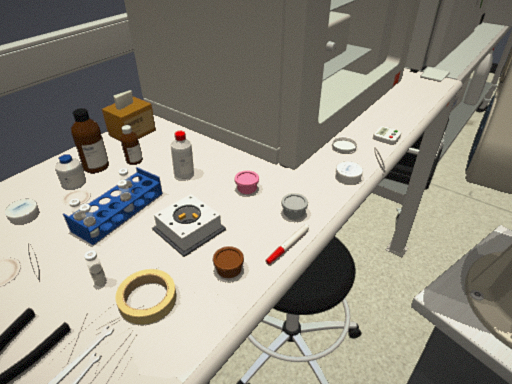

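Top picture (800x600): the candidates are the grey steel cup at (470,348), the pink one (443,243), the brown one (305,390), and flat lids/dishes at (625,330), (692,250), (100,90) and (30,128). I choose the grey one at (470,348), which is (294,207) in the scene picture. The housing is at (299,277) in top. Next is a close crop.

```bash
python3 - <<'E'
from h import *
b=cv2.imread('pics/b.png') 
im=r.grab_frame('top')[:,:,::-1]
cv2.imwrite('pics/c.png',cv2.resize(im[140:240,155:322],None,fx=4.75,fy=4.75,interpolation=cv2.INTER_CUBIC))
c=r.get_calibration('top'); s=.64
print('cup',ray(c,470*s,348*s,35),'housing',ray(c,299*s,276*s,46))
R=cv2.Rodrigues(c['rvec'])[0]; print(-R.T@c['tvec'])
c=r.get_calibration('scene')
print('cup scene',ray(c,294,201,35),'housing',ray(c,188,214,46))
E
```

```text
cup [455.42818093 172.37882155  35.        ] housing [553.25698147 388.12670754  46.        ]
[413.15716009 246.45168444 909.84379965]
cup scene [455.83761513 175.54057424  35.        ] housing [551.14608272 390.44340706  46.        ]
```

View pics/c.png

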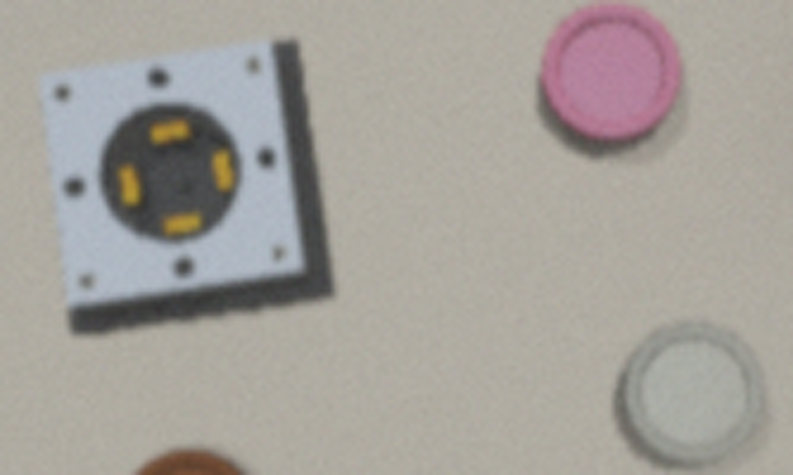

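The crop confirms the plain steel ring-shaped cup, centre at crop (694,393). The housing screws are at crop (158,77), (266,158), (184,267) and (75,187), so the bore centre is near (171,172).

```bash
cat >> h.py <<'E'
def totool(p,z=None):
    "shift in tool axes from measured pose to world point"
    from scipy.spatial.transform import Rotation as Ro
    s=r.sense(); R=Ro.from_euler('xyz',s['tcp_rot']).as_matrix()
    return R.T@(np.array(p,float)-s['eef_pos'])
E
python3 - <<'E'
from h import *
c=r.get_calibration('top')
P=lambda u,v,z: ray(c,155+(u+.5)/4.75-.5,140+(v+.5)/4.75-.5,z)
cup=P(694,393,35); S=[P(*q,45) for q in((158,77),(266,158),(184,267),(75,187))]
print(cup,np.mean(S,0)); 
for i in(0,1): d=S[i]-S[i+2]; print(np.linalg.norm(d),np.arctan2(d[1],d[0]))
print('pink',P(610,72,35),'cab',ray(c,530*.64,270*.64,0),ray(c,800*.64,205*.64,0))
print(totool([cup[0],cup[1],150]))
E
```

```text
[456.18455957 172.52610322  35.        ] [555.15535434 389.90576636  45.        ]
82.0996693700889 0.12533915507267018
81.39683763726225 -1.4488262805917742
pink [594.33400911 202.82502147  35.        ] cab [559.33948819  84.62614107   0.        ] [ 637.14115911 -284.44119965    0.        ]
[ 487.51769629 -609.79004153   68.47967678]
```

Request:
{"op": "carry_out", "data": {"targets": [{"dp": [488, -610, 68], "yaw": 15.3}, {"dp": [488, -610, 68], "yaw": 15.3}, {"dp": [488, -610, 68], "yaw": 15.3}, {"dp": [488, -610, 68], "yaw": 15.3}, {"dp": [488, -610, 68], "yaw": 15.3}, {"dp": [488, -610, 68], "yaw": 15.3}, {"dp": [488, -610, 68], "yaw": 15.3}, {"dp": [488, -610, 68], "yaw": 15.3}, {"dp": [488, -610, 68], "yaw": 15.3}, {"dp": [488, -610, 68], "yaw": 15.3}, {"dp": [488, -610, 68], "yaw": 15.3}, {"dp": [488, -610, 68], "yaw": 15.3}], "fingers": 1}}

```text
clock: 1.65
eef_pos: [447.5, 142.1, 153.3]
tcp_rot: [3.142, -0.0, 0.125]
contact_force: [0.8, -1.5, 0.3]
opening: 0.999
grasp_force: 0.0
```

Request:
{"op": "carry_out", "data": {"targets": [{"dp": [12, -30, 3]}, {"dp": [12, -30, 3]}, {"dp": [12, -30, 3]}]}}

```text
schema error: expected keys dp, yaw
```

```bash
python3 - <<'E'
from h import *
c=r.get_calibration('wrist'); print(r.sense()['eef_pos'],r.tip_reach)
im=r.grab_frame('wrist'); np.save('w1.npy',im); cv2.imwrite('pics/d.png',cv2.resize(im,(800,600))[:,:,::-1])
import pickle; pickle.dump(c,open('c1','wb'))
p=proj(c,[456.2,172.5,35])
print('cup expected (800px)',p/.64)
E
```

```text
[447.51636938 142.05127387 153.25057993] 8.0
cup expected (800px) [337.62790841 247.43092072]
```

View pics/d.png

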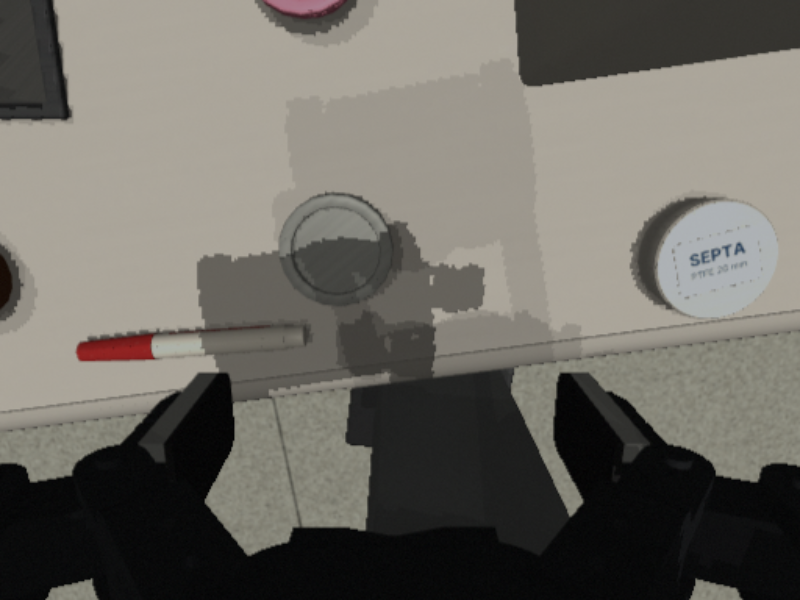

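Wrist picture: the steel cup's flange spans about 280–393 by 193–305, centre (336.5,248.5), against an expected (337.6,247.4). The cup position (456,172.5) holds.

Request:
{"op": "carry_out", "data": {"targets": [{"dp": [12, -29, 70], "yaw": 0}, {"dp": [12, -29, 70], "yaw": 0}, {"dp": [12, -29, 70], "yaw": 0}, {"dp": [12, -29, 70], "yaw": 0}]}}

```text
clock: 2.2
eef_pos: [456.2, 169.5, 84.6]
tcp_rot: [-3.141, -0.001, 0.124]
contact_force: [-0.0, 1.1, -0.4]
opening: 0.995
grasp_force: 0.0
```

```bash
python3 - <<'E'
from h import *
print(r.sense()['eef_pos'],totool([456,172.4,27]))
E
```

```text
[456.19793794 169.48482692  84.63592042] [ 0.08612309 -2.90642435 57.6366378 ]
```

Request:
{"op": "carry_out", "data": {"targets": [{"dp": [0, -2, 40], "yaw": 0}, {"dp": [0, -2, 56], "yaw": 0}, {"dp": [0, -2, 56], "yaw": 0}, {"dp": [0, -2, 56], "yaw": 0}]}}

```text
clock: 2.7
eef_pos: [456.1, 172.1, 28.4]
tcp_rot: [-3.141, -0.001, 0.124]
contact_force: [-0.5, -0.1, -0.3]
opening: 1.006
grasp_force: 0.0
```

Request:
{"op": "carry_out", "data": {"targets": [{"dp": [0, 0, 1], "yaw": 0}, {"dp": [0, 0, 1], "yaw": 0}, {"dp": [0, 0, 1], "yaw": 0}, {"dp": [0, 0, 1], "yaw": 0}, {"dp": [0, 0, 1], "yaw": 0}, {"dp": [0, 0, 1], "yaw": 0}], "fingers": -1, "grip_force": 50}}

```text
clock: 3.45
eef_pos: [455.3, 172.1, 26.3]
tcp_rot: [-3.142, 0.0, 0.125]
contact_force: [0.0, -0.3, 0.3]
opening: 0.0
grasp_force: 0.0
```

```bash
python3 - <<'E'
from h import *
print(r.sense())
im=r.grab_frame('wrist'); b=r.grab_frame('scene')
o=np.hstack([cv2.resize(im,(400,300)),cv2.resize(b[120:270,200:400],(400,300))])
cv2.imwrite('pics/e.png',o[:,:,::-1])
E
```

```text
{'clock': 3.45, 'qpos': array([3.58290570e-01, 4.26297335e-01, 2.06701286e+00, 4.64539689e-05,
       6.48366464e-01, 1.80424818e+00]), 'qvel': array([-0.00046503,  0.00017065,  0.00092866,  0.00010148,  0.00048107,
        0.00066174]), 'joint_efforts': array([ 4.50346954e-03, -5.15632045e+01, -2.01211882e+01,  2.19908302e-04,
        1.69745741e-03, -1.31860858e-05]), 'eef_pos': array([455.27936476, 172.09285372,  26.31598664]), 'tcp_rot': array([-3.14158480e+00,  8.82121909e-05,  1.24801689e-01]), 'contact_force': array([ 0.02140549, -0.25898225,  0.34291465]), 'wrist_torque': array([-0.00152542, -0.04563207, -0.00265713]), 'grasp_force': 0.0, 'opening': 0.00026640583874328}
```

View pics/e.png

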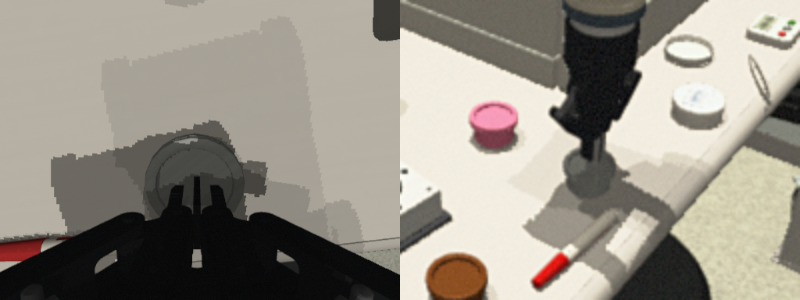

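```bash
python3 - <<'E'
from h import *
c=r.get_calibration('wrist'); s=400/512
R=cv2.Rodrigues(c['rvec'])[0]; print('cam',-R.T@c['tvec'])
for z in(18,26,35,45): print(z,proj(c,[455.3,172.1,z])*s)
for q in ((195,180),(196,186)): print(ray(c,q[0]/s,q[1]/s,35))
im=r.grab_frame('wrist')
cv2.imwrite('pics/f.png',cv2.resize(im[160:300,170:330],None,fx=5,fy=4.28,interpolation=cv2.INTER_CUBIC)[:,:,::-1]*1)
E
python3 -c "
import cv2,numpy as np
i=cv2.imread('pics/f.png');cv2.imwrite('pics/f.png',(255*(i/255.)**.5).astype('uint8'))"
```

```text
cam [519.1969462  180.46202235 182.2882706 ]
18 [197.12622354 173.84963111]
26 [197.15185802 178.55484068]
35 [197.1836689  184.39372764]
45 [197.22334824 191.67687267]
[457.91507018 173.7258274   35.        ]
[454.19193539 172.66821259  35.        ]
```

View pics/f.png

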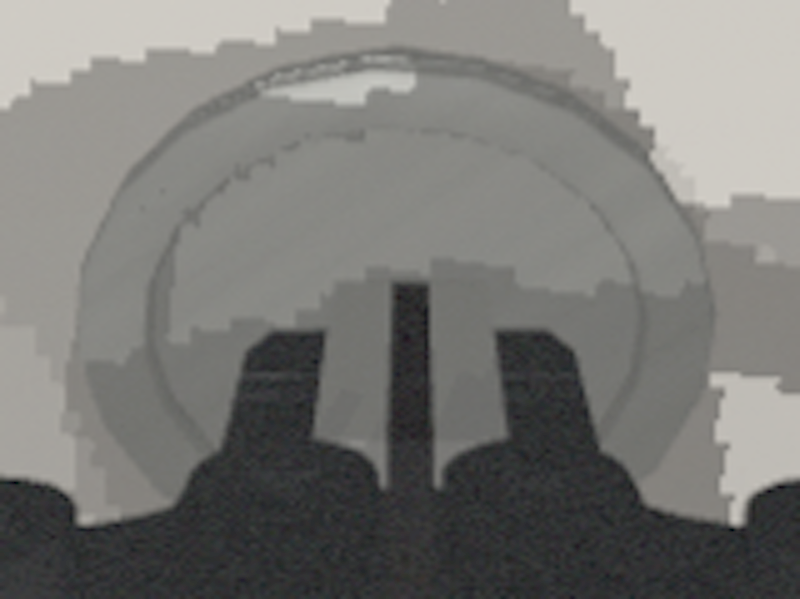

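```bash
python3 - <<'E'
from h import *
c=r.get_calibration('wrist')
a=np.linspace(0,2*np.pi,181)
for z in(30,35,40):
  for rad in (23,30):
    p=np.array([proj(c,[456+rad*np.cos(t),172.5+rad*np.sin(t),z]) for t in a]); print(z,rad,p.min(0),p.max(0))
# pad front-bottom edge: pixel (252,226); z for x offsets
for z in(18,23,30,35,40,45): print(z,ray(c,252,226,z), 'fingers corner',ray(c,170+330/5,160+330/4.28,z))
E
```

```text
30 23 [203.37469677 183.65090485] [300.06579259 273.65825462]
30 30 [188.62234514 168.72227416] [314.81564794 286.23699882]
35 23 [201.90804835 186.55651367] [301.53917704 278.98057254]
35 30 [186.70556452 171.18664208] [316.73863583 291.86387289]
40 23 [200.34913118 189.65147468] [303.10497115 284.6233981 ]
40 30 [184.66846108 173.81364104] [318.78230452 297.82572427]
18 [453.39916176 172.02566647  18.        ] fingers corner [446.27943551 179.46001965  18.        ]
23 [455.40169808 172.28236334  23.        ] fingers corner [448.49865068 179.49046245  23.        ]
30 [458.20524892 172.64173897  30.        ] fingers corner [451.6055519  179.53308237  30.        ]
35 [460.20778524 172.89843584  35.        ] fingers corner [453.82476706 179.56352518  35.        ]
40 [462.21032156 173.15513271  40.        ] fingers corner [456.04398223 179.59396798  40.        ]
45 [464.21285788 173.41182958  45.        ] fingers corner [458.26319739 179.62441078  45.        ]
```

```bash
python3 - <<'E'
from h import *
c=r.get_calibration('scene')
for z in(18,26,35,40,45,50,60): print(z,(proj(c,[455.3,172.1,z])-[200,120])*2+[400,0])
im=r.grab_frame('scene')[165:225,265:325]
o=(255*(cv2.resize(im,(600,600),interpolation=cv2.INTER_CUBIC)/255.)**.6).astype('uint8')
cv2.imwrite('pics/g.png',o[:,:,::-1])
for z in(18,26,35,45): print(z,(proj(c,[455.3,172.1,z])-[265,165])*10)
E
```

```text
18 [589.67865922 172.69201223]
26 [590.11661261 167.24495508]
35 [590.61525819 161.04303717]
40 [590.89504749 157.56315012]
45 [591.1768379  154.05837433]
50 [591.46065095 150.52844181]
60 [592.03443272 143.39201536]
18 [298.39329612 413.46006114]
26 [300.58306306 386.2247754 ]
35 [303.07629095 355.21518585]
45 [305.88418948 320.29187165]
```

View pics/g.png

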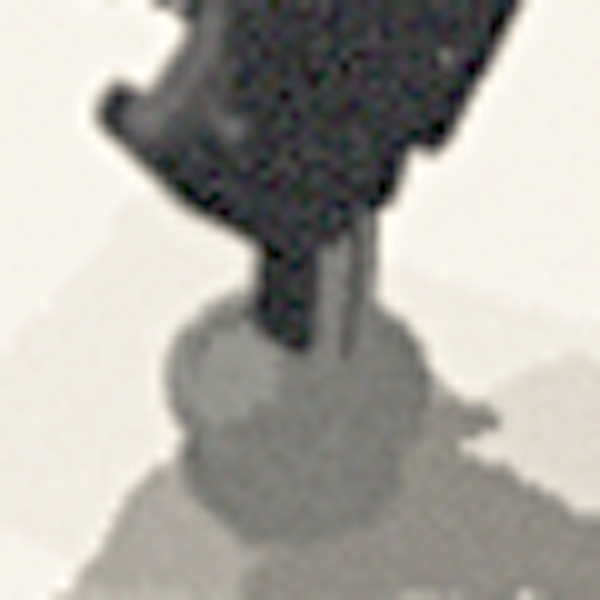

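The shut tips appear at z≈36 in the scene crop, around (300,350), with the TCP reading 26. The fingers closed above the cup without touching it, so the tips sit higher than tip_reach suggests. I'll feel for the recess floor (z=30) gently to calibrate.

Request:
{"op": "carry_out", "data": {"targets": [{"dp": [0, 0, 1.5], "yaw": 0}, {"dp": [0, 0, 3], "yaw": 0}, {"dp": [0, 0, 3], "yaw": 0}]}}

```text
clock: 4.03
eef_pos: [455.2, 172.0, 23.2]
tcp_rot: [3.142, 0.0, 0.125]
contact_force: [-0.2, -0.2, -0.0]
opening: -0.0
grasp_force: 0.0
```

Request:
{"op": "carry_out", "data": {"targets": [{"dp": [0, 0, 1.5], "yaw": 0}, {"dp": [0, 0, 3], "yaw": 0}, {"dp": [0, 0, 3], "yaw": 0}]}}

```text
clock: 4.4
eef_pos: [455.2, 172.0, 20.2]
tcp_rot: [3.142, 0.0, 0.125]
contact_force: [0.4, 0.3, -0.0]
opening: 0.001
grasp_force: 0.0
```

Request:
{"op": "carry_out", "data": {"targets": [{"dp": [0, 0, 1], "yaw": 0}, {"dp": [0, 0, 2], "yaw": 0}, {"dp": [0, 0, 2], "yaw": 0}]}}

```text
clock: 4.78
eef_pos: [455.2, 172.0, 18.3]
tcp_rot: [3.142, 0.0, 0.125]
contact_force: [-0.3, 0.8, -0.7]
opening: 0.002
grasp_force: 0.0
```

Request:
{"op": "carry_out", "data": {"targets": [{"dp": [0, 0, 1], "yaw": 0}, {"dp": [0, 0, 2], "yaw": 0}, {"dp": [0, 0, 2], "yaw": 0}]}}

```text
clock: 5.15
eef_pos: [455.4, 172.1, 17.1]
tcp_rot: [-3.142, -0.0, 0.125]
contact_force: [-3.9, -1.7, 14.2]
opening: 0.002
grasp_force: 7.0
```

Contact comes at TCP z≈17.5 on the floor at z=30, so the shut tips stand about 12.5 mm behind the TCP, not 8 mm ahead. I'll use that from here: raise, open, then descend lower.

Request:
{"op": "carry_out", "data": {"targets": [{"dp": [1, 0, -26], "yaw": 0}, {"dp": [1, 0, -26], "yaw": 0}, {"dp": [1, -0.5, -26], "yaw": 0}]}}

```text
clock: 5.52
eef_pos: [456.1, 172.6, 42.0]
tcp_rot: [-3.142, 0.0, 0.125]
contact_force: [-0.7, 0.1, -0.1]
opening: -0.0
grasp_force: 0.0
```

Request:
{"op": "carry_out", "data": {"targets": [{"dp": [0, 0, 0], "yaw": 0}, {"dp": [0, 0, 0], "yaw": 0}, {"dp": [0, 0, 0], "yaw": 0}, {"dp": [0, 0, 0], "yaw": 0}, {"dp": [0, 0, 0], "yaw": 0}], "fingers": 1}}

```text
clock: 6.15
eef_pos: [456.2, 172.7, 42.3]
tcp_rot: [-3.142, 0.0, 0.125]
contact_force: [0.0, 0.0, -0.4]
opening: 0.996
grasp_force: 0.0
```

Request:
{"op": "carry_out", "data": {"targets": [{"dp": [0, 0, 25], "yaw": 0}, {"dp": [0, 0, 37.5], "yaw": 0}, {"dp": [0, 0, 37.5], "yaw": 0}, {"dp": [0, 0, 37.5], "yaw": 0}]}}

```text
clock: 6.65
eef_pos: [456.5, 172.8, 5.2]
tcp_rot: [-3.142, -0.0, 0.125]
contact_force: [1.4, -0.0, 0.3]
opening: 1.006
grasp_force: 0.0
```

Request:
{"op": "carry_out", "data": {"targets": [{"dp": [0, 0, 0], "yaw": 0}, {"dp": [0, 0, 0], "yaw": 0}, {"dp": [0, 0, 0], "yaw": 0}, {"dp": [0, 0, 0], "yaw": 0}], "fingers": -1, "grip_force": 50}}

```text
clock: 7.15
eef_pos: [456.7, 173.0, 5.9]
tcp_rot: [-3.141, -0.001, 0.125]
contact_force: [-3.0, 0.2, 11.5]
opening: 0.677
grasp_force: 50.7
```

Request:
{"op": "carry_out", "data": {"targets": [{"dp": [0, 0, -20], "yaw": 0}, {"dp": [0, 0, -60], "yaw": 0}, {"dp": [0, 0, -100], "yaw": 0}, {"dp": [0, 0, -100], "yaw": 0}, {"dp": [0, 0, -100], "yaw": 0}]}}

```text
clock: 7.78
eef_pos: [455.7, 172.5, 104.4]
tcp_rot: [3.141, 0.0, 0.125]
contact_force: [0.1, -0.2, -2.0]
opening: 0.675
grasp_force: 54.8
```

```bash
python3 - <<'E'
from h import *
print(totool([470,380,105]),r.sense()['contact_force'])
E
```

```text
[  39.99203791 -204.11303996   -0.6192642 ] [ 0.11761432 -0.16109396 -2.04099161]
```

Request:
{"op": "carry_out", "data": {"targets": [{"dp": [10, -50, 0], "yaw": 0}, {"dp": [20, -100, 0], "yaw": 0}, {"dp": [30, -155, 0], "yaw": 0}, {"dp": [40, -204, 0], "yaw": 0}, {"dp": [40, -204, 0], "yaw": 0}, {"dp": [40, -204, 0], "yaw": 0}]}}

```text
clock: 8.52
eef_pos: [469.3, 379.0, 103.0]
tcp_rot: [3.139, 0.003, 0.125]
contact_force: [-0.9, 0.7, -2.3]
opening: 0.679
grasp_force: 55.0
```

```bash
python3 - <<'E'
from h import *
c=r.get_calibration('wrist'); print(r.sense()['eef_pos'])
im=r.grab_frame('wrist'); p=proj(c,[555.2,389.9,45]); print(p,c['fx'])
R=cv2.Rodrigues(c['rvec'])[0]; print(-R.T@c['tvec'])
x0,y0=int(p[0])-80,max(0,int(p[1])-60); print(x0,y0)
cv2.imwrite('pics/i.png',cv2.resize(im[y0:y0+120,x0:x0+160],None,fx=5,fy=5,interpolation=cv2.INTER_CUBIC)[:,:,::-1])
import pickle; pickle.dump((c,x0,y0),open('c2','wb'))
E
```

```text
[469.26714262 379.01803454 102.96718749]
[251.94935564  51.80595905] 343.92641441394306
[533.59863636 387.83593134 258.73355494]
171 0
```

View pics/i.png

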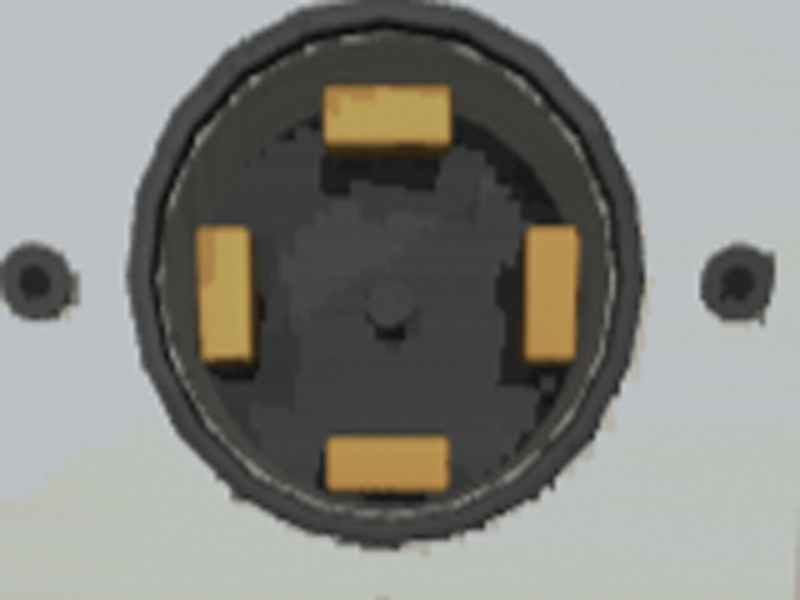

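Wrist crop: screws at (36,284) and (738,284); collar outer ring spans x 129–643 and y 0–545, centre about (386,272). The jaws and the open bore are visible.

```bash
python3 - <<'E'
from h import *
import pickle; c,x0,y0=pickle.load(open('c2','rb'))
P=lambda u,v,z: ray(c,x0+(u+.5)/5-.5,y0+(v+.5)/5-.5,z)
a,b=P(36,284,45),P(738,284,45); print('screws',a,b,(a+b)/2,np.linalg.norm(a-b))
for z in(45.5,48.5,51.5):
  l,rr,t,bo=P(129,275,z),P(643,275,z),P(386,-1,z),P(386,545,z); print(z,(l+rr)/2,(t+bo)/2,np.linalg.norm(l-rr),np.linalg.norm(t-bo))
c1=pickle.load(open('c1','rb')); print('cup wrist',ray(c1,336.5*.64,248.5*.64,35))
print(r.sense()['eef_pos'],totool([552.8,392,105]))
E
```

```text
screws [547.29380653 432.52657057  45.        ] [557.54826763 351.18692443  45.        ] [552.42103708 391.8567475   45.        ] 81.98348618418507
45.5 [553.33815946 392.09079837  45.5       ] [552.48377312 391.99502294  45.5       ] 59.808624543557414 59.663810170605885
48.5 [553.06044253 392.0309363   48.5       ] [552.21807661 391.93650834  48.5       ] 58.967172204206676 58.824395236291984
51.5 [552.78272559 391.97107423  51.5       ] [551.95238011 391.87799375  51.5       ] 58.125719864855945 57.98498030197809
cup wrist [455.56773225 173.02494424  35.        ]
[469.53922088 378.63121419 103.35906774] [84.27247358 -2.90806707 -1.8621962 ]
```

Request:
{"op": "carry_out", "data": {"targets": [{"dp": [40, -1, 0], "yaw": 0}, {"dp": [85.4, -2, 15], "yaw": 0}, {"dp": [85.4, -2, 33], "yaw": 0}, {"dp": [85.4, -2, 33], "yaw": 0}, {"dp": [85.4, -2, 33], "yaw": 0}, {"dp": [85.4, -2, 33], "yaw": 0}]}}

```text
clock: 9.32
eef_pos: [554.7, 392.8, 72.7]
tcp_rot: [-3.141, -0.001, 0.125]
contact_force: [0.5, 0.3, -2.4]
opening: 0.673
grasp_force: 54.9
```

```bash
python3 - <<'E'
from h import *
print(r.sense()['eef_pos'],totool([554,391.5,50]))
E
```

```text
[554.73220973 392.7879452   72.69187829] [-0.90145974  1.19483369 22.6908796 ]
```

Request:
{"op": "carry_out", "data": {"targets": [{"dp": [-0.7, 1.2, 8], "yaw": 0}, {"dp": [-0.7, 1.2, 16], "yaw": 0}, {"dp": [-0.7, 1.2, 20], "yaw": 0}, {"dp": [-0.7, 1.2, 24], "yaw": 0}, {"dp": [-0.7, 1.2, 26], "yaw": 0}]}}

```text
clock: 9.95
eef_pos: [554.4, 391.4, 45.5]
tcp_rot: [3.141, 0.0, 0.125]
contact_force: [-0.6, 0.0, -2.8]
opening: 0.682
grasp_force: 55.0
```

Request:
{"op": "carry_out", "data": {"targets": [{"dp": [0, 0, 1.5], "yaw": 0}, {"dp": [0, 0, 3], "yaw": 0}, {"dp": [0, 0, 4.5], "yaw": 0}, {"dp": [0, 0, 4.5], "yaw": 0}]}}

```text
clock: 10.45
eef_pos: [554.4, 391.4, 41.3]
tcp_rot: [3.142, 0.0, 0.125]
contact_force: [0.4, -0.4, -2.2]
opening: 0.673
grasp_force: 55.0
```

Request:
{"op": "carry_out", "data": {"targets": [{"dp": [0, 0, 1], "yaw": 0}, {"dp": [0, 0, 2], "yaw": 0}, {"dp": [0, 0, 3], "yaw": 0}, {"dp": [0, 0, 3], "yaw": 0}]}}

```text
clock: 10.95
eef_pos: [554.4, 391.4, 38.2]
tcp_rot: [3.141, 0.0, 0.125]
contact_force: [0.2, -0.7, -2.9]
opening: 0.678
grasp_force: 55.0
```

Request:
{"op": "carry_out", "data": {"targets": [{"dp": [0, 0, 1], "yaw": 0}, {"dp": [0, 0, 1.5], "yaw": 0}, {"dp": [0, 0, 1.5], "yaw": 0}]}}

```text
clock: 11.32
eef_pos: [554.5, 391.4, 36.8]
tcp_rot: [3.142, 0.0, 0.125]
contact_force: [0.8, 0.0, -2.3]
opening: 0.674
grasp_force: 55.0
```

Request:
{"op": "carry_out", "data": {"targets": [{"dp": [0, 0, 0.5], "yaw": 0}, {"dp": [0, 0, 1], "yaw": 0}, {"dp": [0, 0, 1], "yaw": 0}]}}

```text
clock: 11.7
eef_pos: [554.6, 391.5, 36.5]
tcp_rot: [-3.141, -0.0, 0.125]
contact_force: [-1.9, -1.8, 4.9]
opening: 0.675
grasp_force: 55.6
```

Request:
{"op": "carry_out", "data": {"targets": [{"dp": [0, 0, 0], "yaw": 0}, {"dp": [0, 0, 0], "yaw": 0}, {"dp": [0, 0, 0], "yaw": 0}, {"dp": [0, 0, -50], "yaw": 0}, {"dp": [0, 0, -50], "yaw": 0}, {"dp": [0, 0, -50], "yaw": 0}], "fingers": 1}}

```text
clock: 12.45
eef_pos: [554.4, 391.4, 85.8]
tcp_rot: [-3.141, -0.0, 0.125]
contact_force: [0.5, -0.3, 0.0]
opening: 1.001
grasp_force: 0.0
```

```bash
python3 - <<'E'
from h import *
print(r.sense()['eef_pos'])
c=r.get_calibration('scene'); p=proj(c,[553.5,391.5,55]); print(p)
im=r.grab_frame('scene'); x0,y0=int(p[0])-50,int(p[1])-37
a=cv2.resize(im[y0:y0+75,x0:x0+100],(600,450),interpolation=cv2.INTER_CUBIC)
a=(255*(a/255.)**.8).astype('uint8')
cv2.imwrite('pics/j.png',a[:,:,::-1])
E
```

```text
[554.42024113 391.37284788  85.7789304 ]
[186.5298323  210.38522296]
```

View pics/j.png

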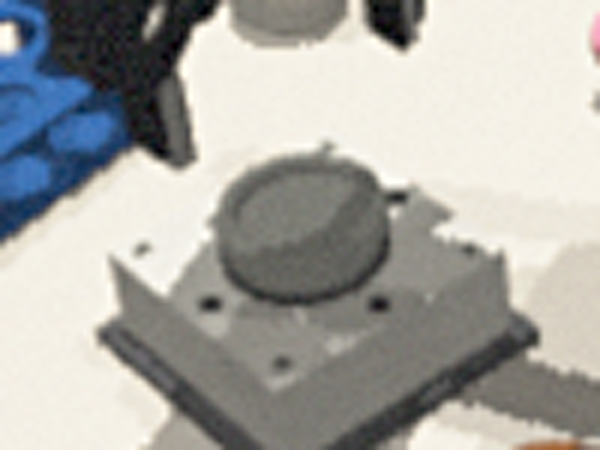

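The cup stands level in the bore, rim centre around (303,205) in the crop, with fingers clear on both sides. I'll shut the fingers and move over the +x side of the rim.

Request:
{"op": "carry_out", "data": {"targets": [{"dp": [0, 0, 0], "yaw": 0}, {"dp": [12, 0, 0], "yaw": 0}, {"dp": [25.5, 0, 0], "yaw": 0}, {"dp": [25.5, 0, 10], "yaw": 0}, {"dp": [25.5, 0, 20], "yaw": 0}, {"dp": [25.5, 0, 28], "yaw": 0}, {"dp": [25.5, 0, 28], "yaw": 0}], "fingers": -1}}

```text
clock: 13.38
eef_pos: [578.9, 394.2, 56.6]
tcp_rot: [3.141, 0.002, 0.125]
contact_force: [-0.3, 0.6, 0.3]
opening: 0.001
grasp_force: 0.0
```

Request:
{"op": "carry_out", "data": {"targets": [{"dp": [0, 0, 1.5], "yaw": 0}, {"dp": [0, 0, 3], "yaw": 0}, {"dp": [0, 0, 4], "yaw": 0}, {"dp": [0, 0, 4], "yaw": 0}]}}

```text
clock: 13.88
eef_pos: [579.8, 394.6, 53.9]
tcp_rot: [-3.142, -0.0, 0.125]
contact_force: [-0.5, -0.6, -0.3]
opening: -0.001
grasp_force: 0.0
```

Request:
{"op": "carry_out", "data": {"targets": [{"dp": [0, 0, 0.7], "yaw": 0}, {"dp": [0, 0, 1.4], "yaw": 0}, {"dp": [0, 0, 2], "yaw": 0}, {"dp": [0, 0, 2.2], "yaw": 0}]}}

```text
clock: 14.38
eef_pos: [580.2, 394.8, 52.2]
tcp_rot: [-3.141, -0.001, 0.125]
contact_force: [0.2, 1.1, 5.5]
opening: -0.001
grasp_force: 2.7
```

Request:
{"op": "carry_out", "data": {"targets": [{"dp": [0, 0, 0.5], "yaw": 0}, {"dp": [0, 0, 1], "yaw": 0}, {"dp": [0, 0, 1.5], "yaw": 0}, {"dp": [0, 0, 2], "yaw": 0}]}}

```text
clock: 14.88
eef_pos: [581.3, 395.6, 51.0]
tcp_rot: [-3.14, -0.003, 0.125]
contact_force: [0.8, 0.8, 8.6]
opening: -0.001
grasp_force: 4.3
```

Request:
{"op": "carry_out", "data": {"targets": [{"dp": [0, 0, -9], "yaw": 0}, {"dp": [-30, 0, -9], "yaw": 0}, {"dp": [-51.5, 0, -9], "yaw": 0}, {"dp": [-51.5, 0, -6], "yaw": 0}, {"dp": [-51.5, 0, -4], "yaw": 0}, {"dp": [-51.5, 0, -3], "yaw": 0}, {"dp": [-51.5, 0, -2], "yaw": 0}, {"dp": [-51.5, 0, -1], "yaw": 0}, {"dp": [-51.5, 0, -0.5], "yaw": 0}]}}

```text
clock: 16.0
eef_pos: [528.3, 388.0, 51.4]
tcp_rot: [3.141, 0.002, 0.124]
contact_force: [-8.6, -3.1, 16.9]
opening: -0.0
grasp_force: 8.7
```

Request:
{"op": "carry_out", "data": {"targets": [{"dp": [0, 0, -8], "yaw": 0}, {"dp": [26, -26, -8], "yaw": 0}, {"dp": [26, -26, -8], "yaw": 0}, {"dp": [26, -26, -5], "yaw": 0}, {"dp": [26, -26, -3.5], "yaw": 0}, {"dp": [26, -26, -2.5], "yaw": 0}, {"dp": [26, -26, -1.5], "yaw": 0}, {"dp": [26, -26, -0.5], "yaw": 0}, {"dp": [26, -26, 0], "yaw": 0}]}}

```text
clock: 17.12
eef_pos: [551.4, 417.5, 50.8]
tcp_rot: [-3.141, -0.001, 0.125]
contact_force: [-2.4, -0.0, 7.2]
opening: 0.003
grasp_force: 3.2
```

Request:
{"op": "carry_out", "data": {"targets": [{"dp": [0, 0, -8], "yaw": 0}, {"dp": [0, 30, -8], "yaw": 0}, {"dp": [0, 52, -8], "yaw": 0}, {"dp": [0, 52, -5], "yaw": 0}, {"dp": [0, 52, -3.5], "yaw": 0}, {"dp": [0, 52, -2.5], "yaw": 0}, {"dp": [0, 52, -1.5], "yaw": 0}, {"dp": [0, 52, -0.5], "yaw": 0}, {"dp": [0, 52, 0.2], "yaw": 0}]}}

```text
clock: 18.25
eef_pos: [558.0, 365.3, 51.2]
tcp_rot: [3.14, -0.0, 0.126]
contact_force: [-1.6, -7.5, 14.5]
opening: -0.003
grasp_force: 7.5
```

Request:
{"op": "carry_out", "data": {"targets": [{"dp": [0, 0, -8], "yaw": 0}, {"dp": [25.5, -26, -8], "yaw": 0}, {"dp": [25.5, -26, -8], "yaw": 0}, {"dp": [25.5, -26, -4], "yaw": 0}, {"dp": [25.5, -26, -2.5], "yaw": 0}, {"dp": [25.5, -26, -1.5], "yaw": 0}, {"dp": [25.5, -26, -0.5], "yaw": 0}, {"dp": [25.5, -26, 0.5], "yaw": 0}, {"dp": [25.5, -26, 1.3], "yaw": 0}, {"dp": [25.5, -26, 1.9], "yaw": 0}]}}

```text
clock: 19.5
eef_pos: [581.5, 394.9, 49.5]
tcp_rot: [-3.141, -0.003, 0.125]
contact_force: [3.6, -2.2, 9.4]
opening: -0.002
grasp_force: 4.6
```

Request:
{"op": "carry_out", "data": {"targets": [{"dp": [0, 0, -9], "yaw": 0}, {"dp": [-30, 0, -9], "yaw": 0}, {"dp": [-51.5, 0, -9], "yaw": 0}, {"dp": [-51.5, 0, -5], "yaw": 0}, {"dp": [-51.5, 0, -3], "yaw": 0}, {"dp": [-51.5, 0, -2], "yaw": 0}, {"dp": [-51.5, 0, -1], "yaw": 0}, {"dp": [-51.5, 0, -0.4], "yaw": 0}, {"dp": [-51.5, 0, 0], "yaw": 0}]}}

```text
clock: 20.62
eef_pos: [528.1, 388.3, 49.4]
tcp_rot: [-3.142, 0.002, 0.124]
contact_force: [-12.1, -1.8, 20.1]
opening: 0.001
grasp_force: 10.0
```

Request:
{"op": "carry_out", "data": {"targets": [{"dp": [0, 0, -8], "yaw": 0}, {"dp": [26, -26, -8], "yaw": 0}, {"dp": [26, -26, -8], "yaw": 0}, {"dp": [26, -26, -4.5], "yaw": 0}, {"dp": [26, -26, -3], "yaw": 0}, {"dp": [26, -26, -2], "yaw": 0}, {"dp": [26, -26, -1], "yaw": 0}, {"dp": [26, -26, -0.3], "yaw": 0}, {"dp": [26, -26, 0.2], "yaw": 0}]}}

```text
clock: 21.75
eef_pos: [551.3, 418.0, 49.0]
tcp_rot: [-3.14, -0.001, 0.125]
contact_force: [-4.1, 0.4, 9.6]
opening: -0.001
grasp_force: 4.7
```

Request:
{"op": "carry_out", "data": {"targets": [{"dp": [0, 0, -8], "yaw": 0}, {"dp": [0, 30, -8], "yaw": 0}, {"dp": [0, 51.5, -8], "yaw": 0}, {"dp": [0, 51.5, -4.5], "yaw": 0}, {"dp": [0, 51.5, -3], "yaw": 0}, {"dp": [0, 51.7, -2], "yaw": 0}, {"dp": [0, 52, -1], "yaw": 0}, {"dp": [0, 52.3, -0.3], "yaw": 0}, {"dp": [0, 52.5, 0], "yaw": 0}]}}

```text
clock: 22.88
eef_pos: [558.1, 365.5, 49.1]
tcp_rot: [3.141, -0.001, 0.126]
contact_force: [-1.3, -5.9, 12.7]
opening: -0.005
grasp_force: 6.4
```

Request:
{"op": "carry_out", "data": {"targets": [{"dp": [0, 0, -8], "yaw": 0}, {"dp": [25, -26, -8], "yaw": 0}, {"dp": [25, -26, -8], "yaw": 0}, {"dp": [25, -26, -4], "yaw": 0}, {"dp": [25, -26, -2.5], "yaw": 0}, {"dp": [25, -26, -1.5], "yaw": 0}, {"dp": [25, -26, -0.7], "yaw": 0}, {"dp": [25, -26, 0], "yaw": 0}, {"dp": [25, -26, 0.3], "yaw": 0}]}}

```text
clock: 24.0
eef_pos: [580.2, 394.0, 48.4]
tcp_rot: [-3.141, -0.002, 0.125]
contact_force: [1.4, -1.8, 8.5]
opening: 0.003
grasp_force: 3.5
```

Request:
{"op": "carry_out", "data": {"targets": [{"dp": [0, 0, 0.4], "yaw": 0}, {"dp": [0, 0, 0.7], "yaw": 0}]}}

```text
clock: 24.25
eef_pos: [580.7, 394.0, 48.0]
tcp_rot: [-3.141, -0.003, 0.125]
contact_force: [1.5, -2.7, 8.6]
opening: -0.001
grasp_force: 4.2
```

Request:
{"op": "carry_out", "data": {"targets": [{"dp": [0, 0, 0.4], "yaw": 0}, {"dp": [0, 0, 0.7], "yaw": 0}]}}

```text
clock: 24.5
eef_pos: [581.2, 394.2, 47.7]
tcp_rot: [-3.141, -0.004, 0.125]
contact_force: [3.4, -2.7, 10.0]
opening: 0.001
grasp_force: 4.8
```

Request:
{"op": "carry_out", "data": {"targets": [{"dp": [0, 0, -9], "yaw": 0}, {"dp": [-30, 0, -9], "yaw": 0}, {"dp": [-51, 0, -9], "yaw": 0}, {"dp": [-51, 0, -4], "yaw": 0}, {"dp": [-51, 0, -2.5], "yaw": 0}, {"dp": [-51.3, 0, -1.5], "yaw": 0}, {"dp": [-51.7, 0, -0.8], "yaw": 0}, {"dp": [-52, 0, -0.5], "yaw": 0}]}}

```text
clock: 25.5
eef_pos: [527.2, 387.7, 47.9]
tcp_rot: [-3.142, 0.002, 0.124]
contact_force: [-9.9, -2.1, 19.8]
opening: 0.001
grasp_force: 9.2
```

Request:
{"op": "carry_out", "data": {"targets": [{"dp": [0, 0, -8], "yaw": 0}, {"dp": [26.5, -26, -8], "yaw": 0}, {"dp": [26.5, -26, -8], "yaw": 0}, {"dp": [26.5, -26, -4], "yaw": 0}, {"dp": [26.5, -26, -2.5], "yaw": 0}, {"dp": [26.5, -26, -1.5], "yaw": 0}, {"dp": [26.5, -26, -0.7], "yaw": 0}, {"dp": [26.5, -26, -0.2], "yaw": 0}]}}

```text
clock: 26.5
eef_pos: [550.6, 417.0, 47.6]
tcp_rot: [-3.141, -0.0, 0.125]
contact_force: [-3.8, 0.9, 7.4]
opening: 0.007
grasp_force: 3.9
```

Request:
{"op": "carry_out", "data": {"targets": [{"dp": [0, 0, 0.4], "yaw": 0}, {"dp": [0, 0, 0.5], "yaw": 0}]}}

```text
clock: 26.75
eef_pos: [550.6, 417.3, 47.5]
tcp_rot: [-3.14, -0.0, 0.125]
contact_force: [-3.6, 0.8, 8.3]
opening: -0.001
grasp_force: 4.2
```

Request:
{"op": "carry_out", "data": {"targets": [{"dp": [0, 0, -8], "yaw": 0}, {"dp": [0, 30, -8], "yaw": 0}, {"dp": [0, 51.5, -8], "yaw": 0}, {"dp": [0, 51.5, -4], "yaw": 0}, {"dp": [0, 51.5, -2.5], "yaw": 0}, {"dp": [0, 51.7, -1.5], "yaw": 0}, {"dp": [0, 52, -0.7], "yaw": 0}, {"dp": [0, 52.3, -0.1], "yaw": 0}]}}

```text
clock: 27.75
eef_pos: [557.6, 365.1, 47.6]
tcp_rot: [3.141, -0.001, 0.126]
contact_force: [-2.2, -5.5, 14.0]
opening: -0.001
grasp_force: 6.6
```

Request:
{"op": "carry_out", "data": {"targets": [{"dp": [0, 0, -8], "yaw": 0}, {"dp": [25, -26, -8], "yaw": 0}, {"dp": [25, -26, -8], "yaw": 0}, {"dp": [25, -26, -4], "yaw": 0}, {"dp": [25, -26, -2.5], "yaw": 0}, {"dp": [25, -26, -1.5], "yaw": 0}, {"dp": [25, -26, -0.7], "yaw": 0}, {"dp": [25, -26, 0], "yaw": 0}, {"dp": [25, -26, 0.4], "yaw": 0}]}}

```text
clock: 28.88
eef_pos: [579.7, 393.6, 46.8]
tcp_rot: [-3.141, -0.002, 0.125]
contact_force: [1.5, -2.4, 7.9]
opening: 0.002
grasp_force: 3.4
```

Request:
{"op": "carry_out", "data": {"targets": [{"dp": [0, 0, 0.4], "yaw": 0}, {"dp": [0, 0, 0.7], "yaw": 0}]}}

```text
clock: 29.12
eef_pos: [580.1, 393.7, 46.4]
tcp_rot: [-3.141, -0.002, 0.125]
contact_force: [1.0, -2.0, 8.3]
opening: -0.0
grasp_force: 4.0
```

Request:
{"op": "carry_out", "data": {"targets": [{"dp": [0, 0, 0.4], "yaw": 0}, {"dp": [0, 0, 0.6], "yaw": 0}]}}

```text
clock: 29.38
eef_pos: [580.6, 393.8, 46.1]
tcp_rot: [-3.141, -0.003, 0.125]
contact_force: [2.9, -3.1, 9.1]
opening: -0.0
grasp_force: 4.5
```

Request:
{"op": "carry_out", "data": {"targets": [{"dp": [0, 0, -9], "yaw": 0}, {"dp": [-30, 0, -9], "yaw": 0}, {"dp": [-51, 0, -9], "yaw": 0}, {"dp": [-51, 0, -4], "yaw": 0}, {"dp": [-51, 0, -2.5], "yaw": 0}, {"dp": [-51.3, 0, -1.7], "yaw": 0}, {"dp": [-51.7, 0, -1], "yaw": 0}, {"dp": [-52, 0, -0.6], "yaw": 0}]}}

```text
clock: 30.38
eef_pos: [527.0, 387.4, 46.5]
tcp_rot: [-3.141, 0.002, 0.124]
contact_force: [-9.8, -2.9, 17.1]
opening: 0.003
grasp_force: 8.7
```

Request:
{"op": "carry_out", "data": {"targets": [{"dp": [0, 0, -8], "yaw": 0}, {"dp": [26.5, -26, -8], "yaw": 0}, {"dp": [26.5, -26, -8], "yaw": 0}, {"dp": [26.5, -26, -4], "yaw": 0}, {"dp": [26.5, -26, -2.5], "yaw": 0}, {"dp": [26.5, -26, -1.5], "yaw": 0}, {"dp": [26.5, -26, -0.7], "yaw": 0}, {"dp": [26.5, -26, -0.1], "yaw": 0}]}}

```text
clock: 31.38
eef_pos: [550.2, 416.6, 46.1]
tcp_rot: [-3.141, 0.0, 0.125]
contact_force: [-3.5, 0.1, 7.5]
opening: 0.001
grasp_force: 3.8
```

Request:
{"op": "carry_out", "data": {"targets": [{"dp": [0, 0, 0.4], "yaw": 0}, {"dp": [0, 0, 0.5], "yaw": 0}]}}

```text
clock: 31.62
eef_pos: [550.1, 416.9, 45.9]
tcp_rot: [-3.141, -0.0, 0.125]
contact_force: [-3.6, 0.8, 8.4]
opening: 0.002
grasp_force: 4.0
```

Request:
{"op": "carry_out", "data": {"targets": [{"dp": [0, 0, -8], "yaw": 0}, {"dp": [0, 30, -8], "yaw": 0}, {"dp": [0, 51.5, -8], "yaw": 0}, {"dp": [0, 51.5, -4], "yaw": 0}, {"dp": [0, 51.5, -2.5], "yaw": 0}, {"dp": [0, 51.7, -1.5], "yaw": 0}, {"dp": [0, 52, -0.7], "yaw": 0}, {"dp": [0, 52.3, -0.1], "yaw": 0}]}}

```text
clock: 32.62
eef_pos: [557.1, 364.7, 46.2]
tcp_rot: [3.141, -0.0, 0.126]
contact_force: [-3.1, -5.7, 14.4]
opening: 0.003
grasp_force: 6.9
```

Request:
{"op": "carry_out", "data": {"targets": [{"dp": [0, 0, -8], "yaw": 0}, {"dp": [25.5, -26.5, -8], "yaw": 0}, {"dp": [25.5, -26.5, -8], "yaw": 0}, {"dp": [25.5, -26.5, -4], "yaw": 0}, {"dp": [25.5, -26.5, -2.5], "yaw": 0}, {"dp": [25.5, -26.5, -1.5], "yaw": 0}, {"dp": [25.5, -26.5, -0.7], "yaw": 0}, {"dp": [25.5, -26.5, 0], "yaw": 0}, {"dp": [25.5, -26.5, 0.4], "yaw": 0}]}}

```text
clock: 33.75
eef_pos: [579.6, 393.9, 45.3]
tcp_rot: [-3.141, -0.001, 0.125]
contact_force: [1.1, -2.6, 6.2]
opening: -0.001
grasp_force: 3.3
```

Request:
{"op": "carry_out", "data": {"targets": [{"dp": [0, 0, 0.4], "yaw": 0}, {"dp": [0, 0, 0.7], "yaw": 0}]}}

```text
clock: 34.0
eef_pos: [580.0, 393.9, 45.0]
tcp_rot: [-3.141, -0.002, 0.125]
contact_force: [0.6, -3.1, 9.9]
opening: 0.003
grasp_force: 4.5
```

Request:
{"op": "carry_out", "data": {"targets": [{"dp": [0, 0, 0.4], "yaw": 0}, {"dp": [0, 0, 0.6], "yaw": 0}]}}

```text
clock: 34.25
eef_pos: [580.1, 394.0, 44.8]
tcp_rot: [-3.141, -0.002, 0.125]
contact_force: [-0.4, -3.6, 12.1]
opening: -0.005
grasp_force: 6.0
```

Request:
{"op": "carry_out", "data": {"targets": [{"dp": [0, 0, 0.2], "yaw": 0}, {"dp": [0, 0, 0.4], "yaw": 0}]}}

```text
clock: 34.5
eef_pos: [580.2, 394.0, 44.7]
tcp_rot: [-3.141, -0.003, 0.125]
contact_force: [-2.0, -4.4, 13.6]
opening: -0.003
grasp_force: 7.2
```

Request:
{"op": "carry_out", "data": {"targets": [{"dp": [0, 0, 0.2], "yaw": 0}, {"dp": [0, 0, 0.3], "yaw": 0}, {"dp": [0, 0, 0.3], "yaw": 0}]}}

```text
clock: 34.88
eef_pos: [580.2, 394.0, 44.7]
tcp_rot: [-3.141, -0.003, 0.125]
contact_force: [-1.3, -3.5, 15.8]
opening: -0.004
grasp_force: 7.6
```

Request:
{"op": "carry_out", "data": {"targets": [{"dp": [0, 0, -9], "yaw": 0}, {"dp": [-30, 0, -9], "yaw": 0}, {"dp": [-51.5, 0, -9], "yaw": 0}, {"dp": [-51.5, 0, -4.5], "yaw": 0}, {"dp": [-51.5, 0, -3], "yaw": 0}, {"dp": [-51.8, 0, -2.2], "yaw": 0}, {"dp": [-52, 0, -1.5], "yaw": 0}, {"dp": [-52.2, 0, -1], "yaw": 0}]}}

```text
clock: 35.88
eef_pos: [525.9, 387.3, 44.7]
tcp_rot: [3.141, 0.003, 0.124]
contact_force: [-12.9, -3.3, 21.5]
opening: 0.002
grasp_force: 10.6
```

Request:
{"op": "carry_out", "data": {"targets": [{"dp": [0, 0, 0.2], "yaw": 0}, {"dp": [0, 0, 0.2], "yaw": 0}]}}

```text
clock: 36.12
eef_pos: [525.9, 387.3, 44.7]
tcp_rot: [3.141, 0.003, 0.124]
contact_force: [-12.6, -3.5, 21.1]
opening: 0.002
grasp_force: 10.8
```

Request:
{"op": "carry_out", "data": {"targets": [{"dp": [0, 0, -8], "yaw": 0}, {"dp": [27.5, -26.5, -8], "yaw": 0}, {"dp": [27.5, -26.5, -8], "yaw": 0}, {"dp": [27.5, -26.5, -4], "yaw": 0}, {"dp": [27.5, -26.5, -2.5], "yaw": 0}, {"dp": [27.5, -26.5, -1.5], "yaw": 0}, {"dp": [27.5, -26.5, -0.7], "yaw": 0}, {"dp": [27.5, -26.5, -0.2], "yaw": 0}]}}

```text
clock: 37.12
eef_pos: [550.9, 417.0, 44.8]
tcp_rot: [-3.141, -0.0, 0.125]
contact_force: [-4.7, -1.8, 12.3]
opening: 0.002
grasp_force: 6.3
```

Request:
{"op": "carry_out", "data": {"targets": [{"dp": [0, 0, 0.2], "yaw": 0}, {"dp": [0, 0, 0.3], "yaw": 0}]}}

```text
clock: 37.38
eef_pos: [550.9, 417.1, 44.8]
tcp_rot: [-3.141, -0.0, 0.125]
contact_force: [-4.4, -2.5, 12.9]
opening: -0.004
grasp_force: 6.4
```

Request:
{"op": "carry_out", "data": {"targets": [{"dp": [0, 0, 0.3], "yaw": 0}, {"dp": [0, 0, 0.5], "yaw": 0}, {"dp": [0, 0, 0.5], "yaw": 0}]}}

```text
clock: 37.75
eef_pos: [550.9, 417.1, 44.7]
tcp_rot: [-3.141, -0.0, 0.125]
contact_force: [-5.0, -3.5, 15.9]
opening: -0.002
grasp_force: 7.8
```

Request:
{"op": "carry_out", "data": {"targets": [{"dp": [0, 0, -8], "yaw": 0}, {"dp": [0, 30, -8], "yaw": 0}, {"dp": [0, 52, -8], "yaw": 0}, {"dp": [0, 52, -4], "yaw": 0}, {"dp": [0, 52, -2.5], "yaw": 0}, {"dp": [0, 52.2, -1.5], "yaw": 0}, {"dp": [0, 52.5, -0.9], "yaw": 0}, {"dp": [0, 52.7, -0.5], "yaw": 0}]}}

```text
clock: 38.75
eef_pos: [558.0, 365.1, 44.8]
tcp_rot: [3.141, -0.001, 0.125]
contact_force: [-2.9, -5.4, 17.3]
opening: 0.001
grasp_force: 8.5
```

Request:
{"op": "carry_out", "data": {"targets": [{"dp": [0, 0, 0.2], "yaw": 0}, {"dp": [0, 0, 0.2], "yaw": 0}]}}

```text
clock: 39.0
eef_pos: [558.0, 365.1, 44.8]
tcp_rot: [3.141, -0.001, 0.126]
contact_force: [-2.0, -5.6, 16.2]
opening: -0.0
grasp_force: 8.2
```

Request:
{"op": "carry_out", "data": {"targets": [{"dp": [0, 0, -8], "yaw": 0}, {"dp": [25.5, -26.5, -8], "yaw": 0}, {"dp": [25.5, -26.5, -8], "yaw": 0}, {"dp": [25.5, -26.5, -4], "yaw": 0}, {"dp": [25.5, -26.5, -2.5], "yaw": 0}, {"dp": [25.5, -26.5, -1.5], "yaw": 0}, {"dp": [25.5, -26.5, -1], "yaw": 0}, {"dp": [25.5, -26.5, -0.5], "yaw": 0}, {"dp": [25.5, -26.5, -0.5], "yaw": 0}]}}

```text
clock: 40.12
eef_pos: [579.3, 393.9, 44.8]
tcp_rot: [3.141, 0.0, 0.125]
contact_force: [-4.9, -2.2, 10.9]
opening: 0.003
grasp_force: 5.1
```

Request:
{"op": "carry_out", "data": {"targets": [{"dp": [0, 0, 0.3], "yaw": 0}, {"dp": [0, 0, 0.5], "yaw": 0}, {"dp": [0, 0, 0.5], "yaw": 0}]}}

```text
clock: 40.5
eef_pos: [579.3, 393.9, 44.7]
tcp_rot: [3.142, 0.0, 0.125]
contact_force: [-5.0, -2.1, 14.3]
opening: -0.0
grasp_force: 6.7
```

Request:
{"op": "carry_out", "data": {"targets": [{"dp": [0, 0, 0.3], "yaw": 0}, {"dp": [0, 0, 0.6], "yaw": 0}, {"dp": [0, 0, 0.6], "yaw": 0}]}}

```text
clock: 40.88
eef_pos: [579.4, 394.0, 44.6]
tcp_rot: [-3.142, 0.0, 0.125]
contact_force: [-5.5, -5.0, 16.8]
opening: 0.002
grasp_force: 8.7
```

Request:
{"op": "carry_out", "data": {"targets": [{"dp": [0, 0, -9], "yaw": 0}, {"dp": [-25.5, 26.5, -9], "yaw": 0}, {"dp": [-25.5, 26.5, -9], "yaw": 0}, {"dp": [-25.5, 26.5, -5], "yaw": 0}, {"dp": [-25.5, 26.5, -3.5], "yaw": 0}, {"dp": [-25.5, 26.7, -2.5], "yaw": 0}, {"dp": [-25.5, 27, -1.7], "yaw": 0}, {"dp": [-25.5, 27, -0.8], "yaw": 0}, {"dp": [-25.5, 27, -0.8], "yaw": 0}]}}

```text
clock: 42.0
eef_pos: [558.0, 365.0, 44.8]
tcp_rot: [-3.141, -0.001, 0.125]
contact_force: [-4.6, -0.5, 13.4]
opening: 0.003
grasp_force: 6.4
```

Request:
{"op": "carry_out", "data": {"targets": [{"dp": [0, 0, 0.4], "yaw": 0}, {"dp": [0, 0, 0.6], "yaw": 0}, {"dp": [0, 0, 0.6], "yaw": 0}]}}

```text
clock: 42.38
eef_pos: [558.0, 365.0, 44.7]
tcp_rot: [-3.141, -0.001, 0.125]
contact_force: [-5.2, -1.9, 16.9]
opening: -0.002
grasp_force: 8.7
```

Request:
{"op": "carry_out", "data": {"targets": [{"dp": [0, 0, -15], "yaw": 0}, {"dp": [-40, 40, -60], "yaw": 0}, {"dp": [-70, 40, -90], "yaw": 0}, {"dp": [-70, 40, -90], "yaw": 0}, {"dp": [-70, 40, -90], "yaw": 0}]}}

```text
clock: 43.0
eef_pos: [493.9, 316.3, 133.0]
tcp_rot: [-3.141, -0.001, 0.125]
contact_force: [0.0, -0.5, -0.5]
opening: -0.002
grasp_force: 0.0
```

```bash
python3 - <<'E'
from h import *
print(r.sense()['eef_pos'],r.sense()['contact_force'])
c=r.get_calibration('wrist'); p=proj(c,[553.5,391.5,55]); print(p)
x0=int(np.clip(p[0]-80,0,352));y0=int(np.clip(p[1]-60,0,264))
im=r.grab_frame('wrist')[y0:y0+120,x0:x0+160]
b=r.grab_frame('scene')[165:225,150:230]
o=np.hstack([cv2.resize(q,(400,300),interpolation=cv2.INTER_CUBIC) for q in(im,b)])
cv2.imwrite('pics/k.png',o[:,:,::-1])
E
```

```text
[493.87245354 316.34421761 132.99649781] [ 0.01036796 -0.47447748 -0.46761256]
[149.48353033  85.30012456]
```

View pics/k.png

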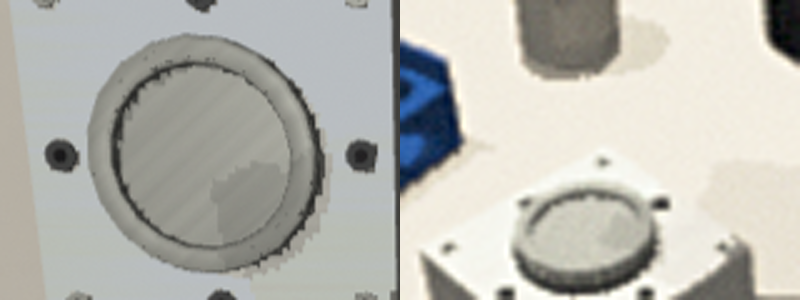

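The cup sits level, with its flange down on the dark collar all round. All four sides stopped at the same height (TCP 44.7) and the arm is clear.

```bash
python3 -c "
from rig import r
print(r.sign_off())"
```

```text
the job is handed in; nothing more can be done
None
```

The cup is home and handed in at about 43 s: all four sides of the rim stopped within 0.1 mm of each other under a sharply rising force, and the highest reading was about 21.5 N vertical (25 N with the sideways part). Forces were read only at the end of each call. The first grasp closed on air and I felt for the cup's recess floor before regrasping, because the shut fingertips stand about 12.5 mm behind the TCP, not the 8 mm ahead that `r.tip_reach` gives.

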